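# Find where the sample carousel rubs

## Task

Of the two hand-turned sample carousels, one has a bulge in its rim and a small spring-loaded rubber pad standing at its edge. Turn that carousel slowly by its upright finger peg until you feel the drag rise as the bulge comes to rub on the pad, then let go and leave it standing there, rubbing. Keep the fingers off the pad and do not turn the other carousel.

Things in the scene. Friction and masses are not known exactly. Their poses are not given: they have to be found in the camera images.
- wheel: Steel disc of the carousel that rubs, 188 mm wide, 12 thick, ten grey pockets, hub 34 wide and 8 high. Origin: on its upright hinge axis, 40 mm above the worktop (disc top at 52). +x: to the middle of the rim's bulge (94 mm swelling to 102 from the axis, with a small clamp 6 high); +z up. Turns freely, about 0.5 N at the peg, stays where left. +x starts 45 to 120 deg clockwise of the pad.
- shoe: Spring-loaded rubber pad, 12 mm wide, in a grey bracket 58 high at the far edge of that disc. Origin: its tip, 97 mm from the axis, 46 above the worktop; +x away from the axis. Clears the plain rim by 3 mm; gives outward on its spring (3 to 4.5 N). The bulge rubs within about 17 deg either side of its middle; the push at the peg then rises to 5-10 N.
- wheel_peg (a point): Middle of the top of that disc's black upright finger peg: 14 mm thick, from the disc's top (52 mm) to 97 mm above the worktop, the lowest 3 mm a collar 22 wide. It stands 60 mm from the hinge axis on the disc's -x side, opposite the bulge, and is fixed to the disc.
- plain_wheel_peg (a point): The same point on the finger peg of the other carousel, alike but with a fully round disc: no bulge, clamp or pad. Leave it alone.
Things that resemble listed ones, but are neither listed nor needed, are in the scene too. Of the things shaped like the part that bears shoe, the grey one is meant.

How it is judged:
On the way:
1. with the fingers on the carousel, its bulge is brought to rub on the pad (contact force between wheel and shoe above 0.5 N and contact force between the fingers and wheel above 0.5 N), for 0.1 s.
At the end, for the whole second after the job is handed in: The carousel stands still (under 0.1 rad/s), let go, with the bulge of its rim pressing on the rubber pad (over 0.5 N, which holds within about 17 degrees of the middle of the bulge) (contact force between wheel and shoe above 0.5 N and angular speed of wheel below 0.1 rad/s and x of shoe in the frame of wheel above 0.08 m); the robot touches nothing.
It fails at once if the fingers push the rubber pad (contact force between the fingers and shoe above 1 N).
It fails at once if the other carousel is turned (its peg moves over 15 mm) (distance of plain_wheel_peg from where it was at the start of the episode above 0.015 m).
It fails at once if the carousel is spun fast (over 3 rad/s) (angular speed of wheel above 3 rad/s).
It also fails if it takes over 40 s, if anything falls off the work surface, if the arm or the gripper's body presses on something with over 40 N, if the wrist force passes 120 N, or if a joint passes its speed limit or range.

## Robot

A 6-joint arm with a two-finger parallel gripper is mounted at the origin on the work surface; the furniture and walls round the work are solid. World frame = base frame: x ahead of the robot, y to its left, z up, the work surface at z = 0. Lengths are in m, angles in rad, forces in N, time in s.
With the tool pointing down it reaches from about 0.35 to 0.8 m from the base axis. Payload 7.3 kg.
Tool frame: the origin (TCP) lies at the centre of the arm's flange, where the gripper is bolted on; the fingertips stand 173 mm ahead of it and the grasp point (between the pads) lies 155 mm ahead of it; z points along the fingers, y is the direction in which the jaws open and shut (so a half turn about z gives the same grasp; the last joint's range is limited). The gripper opens to 85 mm and grips with 20 to 120 N. Pads are 22 mm wide; open, the fingers measure 114 mm over their backs; the gripper's body (76 mm by 85 mm) begins 54 mm behind the grasp point. The pads swing forward as they close: fully open they stand 13 mm farther back than shut.
Start: joints at [0.982, 0.342, 1.524, -0, 1.275, -0.146], TCP at [0.225, 0.474, 0.405] pointing down, gripper open.
Joint ranges: [-2.53, 2.53], [-0.77, 2.02], [0.04, 2.7], [-1, 4.14], [0.28, 2.66], [-3.11, 3.11]. Speed limits (rad/s): [2.57, 2.57, 3.14, 3.14, 3.14, 3.14].

## Interface

Orientations are given as a rotation vector (axis times angle).
In Python, from station import robot gives the robot as it stands.
- The arm moves only by the tool carry_out, never from a script. Its argument "moves" is a list of rows, each an object with "dr": the turn, a rotation vector about the tool's x, y, z in rad, a list of three; "linear": the shift along the tool's x, y, z in m, a list of three; "fingers": the finger opening in m, from 0 to 0.0854. In form: [{"dr": [ax, ay, az], "linear": [dx, dy, dz], "fingers": fingers}, ...]. A call has 1 to 5 rows; each row shifts and turns the commanded pose from where the row before left it, along the tool's axes as they then stand; what a row does not reach is not made up. A row lasts 1/12 s, in which the tool goes at most 41.7 mm and 7.16 degrees, less where a joint would pass 70% of its speed; a pose out of reach is approached as far as the arm can. A call is refused whole if a number of a shift passes 0.0417 or a number of a turn 0.125, either way. A call with a gripper value outside its range is refused whole. The fingers move at their own pace and stop on an object; "squeeze" is the grip in N (left out, the last holds). Time passes only in rows, so rows that do not move let the fingers close. It gives the time, the measured TCP pose, the force and the opening at its end, in the units of the state.
- robot.read_state(): the state, without advancing time (a new reading comes with each control period).
- robot.read_camera(name): name is "side" or "top"; returns the picture (400x640x3 uint8, blue, green, red); there is no depth.
- robot.camera_info(name): a dict with "camera_matrix" (3x3 intrinsics, pixels), "R" (3x3) and "t" (3): a world point X has camera coordinates R X + t. Camera axes: x right, y down, z forward; pixel columns grow to the right and rows downward; lengths in m; the calibration is good to about 2 mm. A picture is of the moment at which its call begins. camera_info takes no time and is no camera call.
- robot.sign_off(): hands the job in, once; it reports no verdict.
The state is a dict: "time": time; "qpos": joint angles; "dq": joint speeds; "joint_efforts": joint torques, N m; "tool_pos": TCP position; "ee_rot": TCP orientation; "force": force on the tool from outside, world axes, zero at the start; "ft_torque": the same for the moment, N m; "finger_gap": finger opening in m.
Only numpy, scipy, OpenCV 4.12 (cv2) and the standard library are available. Lean on these libraries where they do the work, as an engineer would, in place of code of your own. Each camera call takes 0.05 s, during which the arm holds its last target.

## Working session

There is one attempt and no reset: what is moved stays moved. The work goes in short steps, Python scripts to look and compute and a tool call to move; the robot and the scene stay as the last step left them, time stands still between calls to the robot, and variables do not carry over. Pictures are saved under pics/ and viewed, and the job is handed in when it is done.

Besides the shell and the picture viewer there is one more tool, called after "Call:" as name(argument=value, ...) on one line, values as JSON. carry_out: Moves the arm, as the interface text tells. Its arguments: {"type":"object","properties":{"moves":{"type":"array","items":{"type":"object","properties":{"dr":{"type":"array","items":{"type":"number"}},"linear":{"type":"array","items":{"type":"number"}},"fingers":{"type":"number"}}}},"squeeze":{"type":"number"}},"required":["moves"]}

```bash
ls; mkdir -p pics; python3 - <<'E'
from station import robot
import cv2
s=robot.read_state(); print(s)
for n in("top","side"):
    cv2.imwrite(f"pics/{n}0.png",robot.read_camera(n)); print(n,robot.camera_info(n))
E
```

```text
pics
{'time': 0.0, 'qpos': array([ 9.82017241e-01,  3.42700542e-01,  1.52503229e+00,  3.33164363e-05,
        1.27537991e+00, -1.46015941e-01]), 'dq': array([ 0.00094014, -0.00083351,  0.00195048, -0.00120127, -0.00067122,
       -0.00107092]), 'joint_efforts': array([-1.03402857e-03, -4.33669174e+01, -2.46010530e+01, -2.91831129e-04,
        7.99066300e-03, -1.44384217e-05]), 'tool_pos': array([0.22483431, 0.47426464, 0.40403194]), 'ee_rot': array([-6.89711959e-01, -3.06435634e+00,  2.21001759e-03]), 'force': array([0.35665885, 0.58183965, 0.2380068 ]), 'ft_torque': array([-0.04178881, -0.00085968, -0.04040124]), 'finger_gap': 0.08552900456672675}
top {'camera_matrix': array([[454.68592602,   0.        , 321.0415282 ],
       [  0.        , 454.68592602, 197.20209395],
       [  0.        ,   0.        ,   1.        ]]), 'R': array([[-0.06901312, -0.99761181,  0.00280483],
       [-0.97418567,  0.06678625, -0.21564294],
       [ 0.21494062, -0.01761462, -0.97646826]]), 't': array([0.09487371, 0.5396732 , 1.3776035 ])}
side {'camera_matrix': array([[400.16719941,   0.        , 321.70793293],
       [  0.        , 400.16719941, 201.87363556],
       [  0.        ,   0.        ,   1.        ]]), 'R': array([[-0.99850657,  0.0511298 ,  0.01924489],
       [ 0.00338148,  0.40943253, -0.91233413],
       [-0.05452695, -0.91090655, -0.40899397]]), 't': array([0.52271029, 0.06110188, 1.25276698])}
```

View pics/top0.png

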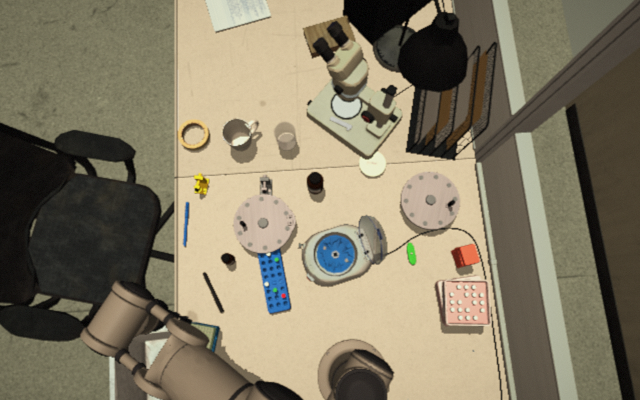

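View pics/side0.png

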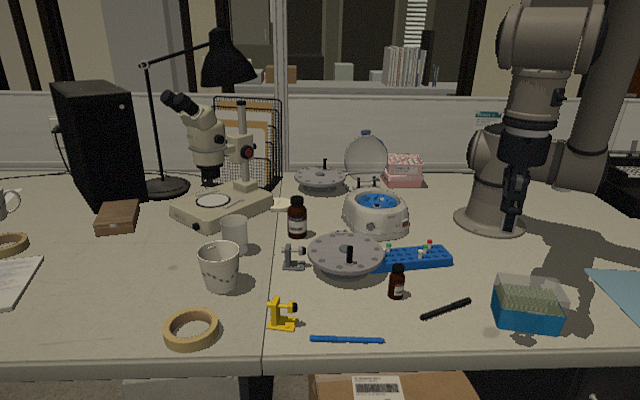

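The target carousel is at about (264,223) in the top picture, with a grey bracket at (266,186). The plain carousel is at (430,201). I'll zoom in next.

```bash
python3 - <<'E'
import cv2
a=cv2.imread("pics/top0.png")[165:275,215:315]; b=cv2.imread("pics/side0.png")[220:300,270:400]
cv2.imwrite("pics/z1.png",cv2.resize(a,None,fx=5.4,fy=5.4,interpolation=cv2.INTER_CUBIC))
cv2.imwrite("pics/z2.png",cv2.resize(b,None,fx=6,fy=6,interpolation=cv2.INTER_CUBIC))
E
```

```text
(no output)
```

View pics/z1.png

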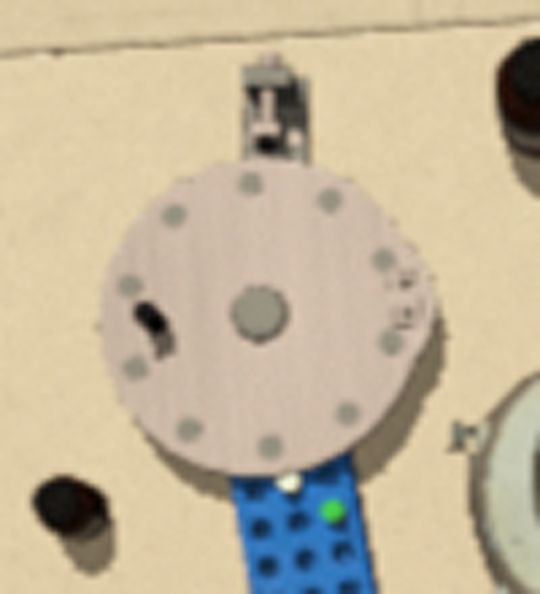

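View pics/z2.png

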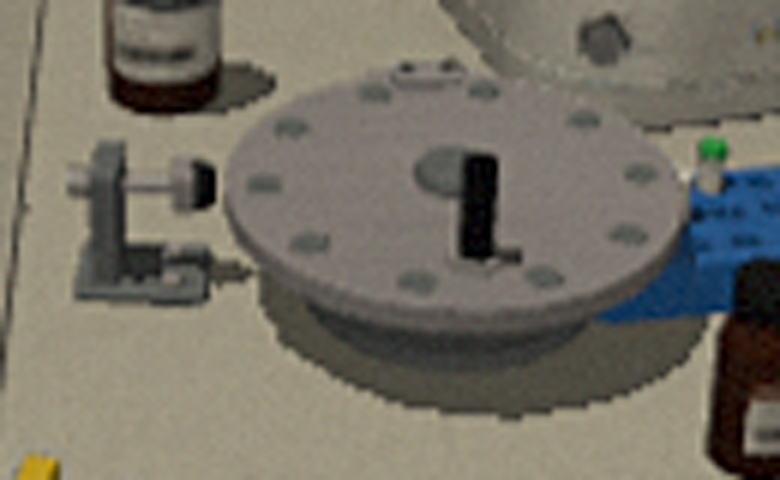

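```bash
cat > h.py <<'E'
import numpy as np, cv2
from station import robot
def ray(cam,u,v):
    i=robot.camera_info(cam);K=i["camera_matrix"];R=i["R"];t=i["t"]
    d=R.T@np.linalg.solve(K,[u,v,1.]); return -R.T@t,d
def onz(cam,u,v,z):
    c,d=ray(cam,u,v); return c+d*(z-c[2])/d[2]
def proj(cam,X):
    i=robot.camera_info(cam); p=i["camera_matrix"]@(i["R"]@np.array(X)+i["t"]); return p[:2]/p[2]
E
python3 - <<'E'
from h import *
z1=lambda x,y:((x+.5)/5.4-.5+215,(y+.5)/5.4-.5+165)
z2=lambda x,y:((x+.5)/6-.5+270,(y+.5)/6-.5+220)
print("cam",ray("top",0,0)[0],ray("side",0,0)[0])
hub=onz("top",*z1(259,313),.060);print("hub",hub, onz("side",*z2(445,163),.060))
# marked clamp z .058
print("clamp",onz("top",*z1(407,300),.058)-hub,onz("side",*z2(428,68),.058)-hub)
print("pegtop",onz("top",*z1(146,313),.097)-hub,onz("side",*z2(481,157),.097)-hub)
print("pegbase side",onz("side",*z2(478,255),.055)-hub)
print("shoe tip", onz("top",*z1(268,150),.046)-hub,onz("side",*z2(214,186),.046)-hub)
# disc ellipse fit by left/right rim top at z .052
for n,p in dict(l=(102,318),top=(262,160),bot=(265,475),r=(437,298)).items():print(n,onz("top",*z1(*p),.052)-hub)
E
```

```text
cam [0.23618649 0.08287035 1.4612967 ] [0.59003261 1.08941048 0.55805997]
hub [0.47637908 0.24503052 0.06      ] [0.48349188 0.24782794 0.06      ]
clamp [ 0.00208029 -0.08550541 -0.002     ] [ 0.00588721 -0.08211189 -0.002     ]
pegtop [-0.00199107  0.05903433  0.037     ] [0.00092431 0.06114272 0.037     ]
pegbase side [ 0.00034486  0.06359753 -0.005     ]
shoe tip [ 0.09952279 -0.007722   -0.014     ] [ 0.10082433 -0.00424458 -0.014     ]
l [ 0.00467998  0.09187382 -0.008     ]
top [ 0.09228672 -0.00460101 -0.008     ]
bot [-0.09259733  0.00137955 -0.008     ]
r [ 0.00309696 -0.10263764 -0.008     ]
```

The bulge with its clamp is on the −y side of the disc. The peg is at +y, and its top is at zoom (147,314). The pad is at about −4° as seen from the axis, so the disc needs roughly +85° counter-clockwise. Next I'll work out the approach in tool axes.

```bash
cat > goto.py <<'E'
import sys
from h import *
from scipy.spatial.transform import Rotation as Ro
def plan(x,y,z,yawdeg=None):
    s=robot.read_state();R=Ro.from_rotvec(s["ee_rot"]).as_matrix()
    print("t",s["time"],"pos",s["tool_pos"].round(4),"gap",round(s["finger_gap"],4),"q",s["qpos"].round(2),"F",s["force"].round(2))
    print("toolx",R[:,0].round(3),"tooly",R[:,1].round(3),"toolz",R[:,2].round(3))
    print("shift in tool:",(R.T@(np.array([x,y,z])-s["tool_pos"])).round(4))
    if yawdeg is not None:
        a=np.radians(yawdeg)
        for k in(0,np.pi):
            Y=np.array([np.cos(a+k),np.sin(a+k),0]);Z=np.array([0,0,-1.]);T=np.c_[np.cross(Y,Z),Y,Z]
            print("turn rv",Ro.from_matrix(R.T@T).as_rotvec().round(4))
plan(*map(float,sys.argv[1:]))
E
python3 goto.py .4765 .3055 .31 182; python3 - <<'E'
from h import *
for c in [(228,258)]: print(onz("top",*c,.07))
E
```

```text
t 0.1 pos [0.2248 0.4743 0.4041] gap 0.0856 q [ 0.98  0.34  1.52 -0.    1.28 -0.15] F [ 0.52  0.09 -0.49]
toolx [-0.904  0.428  0.   ] tooly [ 0.428  0.904 -0.001] toolz [-0.001 -0.001 -1.   ]
shift in tool: [-0.2997 -0.0446  0.0941]
turn rv [-6.0000e-04 -1.5000e-03 -2.0485e+00]
turn rv [-1.3000e-03  6.0000e-04  1.0931e+00]
[0.37284393 0.3532176  0.07      ]
```

Call:
carry_out(moves=[{"linear":[-0.02,-0.003,0],"dr":[0,0,0],"fingers":0.05},{"linear":[-0.035,-0.0052,0],"dr":[0,0,0],"fingers":0.05},{"linear":[-0.035,-0.0052,0],"dr":[0,0,0],"fingers":0.05},{"linear":[-0.035,-0.0052,0],"dr":[0,0,0],"fingers":0.05},{"linear":[-0.035,-0.0052,0],"dr":[0,0,0],"fingers":0.05}], squeeze=20)

```text
time: 0.52
tool_pos: [0.3603, 0.3833, 0.4044]
ee_rot: [-0.689, -3.065, 0.001]
force: [0.8, 1.0, 0.7]
finger_gap: 0.05
```

Call:
carry_out(moves=[{"linear":[-0.035,-0.0052,0],"dr":[0,0,0],"fingers":0.05},{"linear":[-0.035,-0.0052,0],"dr":[0,0,0],"fingers":0.05},{"linear":[-0.035,-0.0052,0],"dr":[0,0,0],"fingers":0.05},{"linear":[-0.035,-0.0052,0],"dr":[0,0,0],"fingers":0.05},{"linear":[0,0,0],"dr":[0,0,0.08],"fingers":0.05}])

```text
time: 0.93
tool_pos: [0.4812, 0.302, 0.4039]
ee_rot: [0.818, 3.031, -0.002]
force: [-0.9, -0.9, -0.0]
finger_gap: 0.0498
```

Call:
carry_out(moves=[{"linear":[0,0,0.01],"dr":[0,0,0.11],"fingers":0.05},{"linear":[0,0,0.01],"dr":[0,0,0.11],"fingers":0.05},{"linear":[0,0,0.01],"dr":[0,0,0.11],"fingers":0.05},{"linear":[0,0,0.01],"dr":[0,0,0.11],"fingers":0.05},{"linear":[0,0,0.01],"dr":[0,0,0.11],"fingers":0.05}])

```text
time: 1.35
tool_pos: [0.4768, 0.3054, 0.3538]
ee_rot: [-1.613, -2.695, 0.001]
force: [0.1, 0.0, -0.3]
finger_gap: 0.0498
```

Call:
carry_out(moves=[{"linear":[0,0,0.01],"dr":[0,0,0.11],"fingers":0.05},{"linear":[0,0,0.01],"dr":[0,0,0.11],"fingers":0.05},{"linear":[0,0,0.01],"dr":[0,0,0.11],"fingers":0.05},{"linear":[0,0,0.01],"dr":[0,0,0.11],"fingers":0.05},{"linear":[0,0,0],"dr":[0,0,0],"fingers":0.05}])

```text
time: 1.77
tool_pos: [0.4763, 0.3053, 0.3124]
ee_rot: [-2.159, -2.279, 0.007]
force: [-0.5, 0.2, -0.5]
finger_gap: 0.0496
```

```bash
python3 goto.py .4765 .3055 .24 182; python3 - <<'E'
from h import *
for n,(a,b) in {"top":((150,270),(200,330)),"side":((180,300),(270,430))}.items():
    I=robot.read_camera(n)[a[0]:a[1],b[0]:b[1]]; cv2.imwrite(f"pics/{n}1.png",cv2.resize(I,None,fx=4.8,fy=4.8,interpolation=cv2.INTER_CUBIC))
E
```

```text
t 1.7667 pos [0.4763 0.3053 0.3124] gap 0.0496 q [0.43 0.5  1.54 0.   1.1  0.38] F [-0.45  0.24 -0.48]
toolx [-0.054  0.999 -0.002] tooly [ 0.999  0.054 -0.004] toolz [-0.004 -0.002 -1.   ]
shift in tool: [0.0004 0.0005 0.0724]
turn rv [-2.6000e-03 -6.6000e-03 -3.1224e+00]
turn rv [-0.0042  0.0017  0.0192]
```

View pics/side1.png

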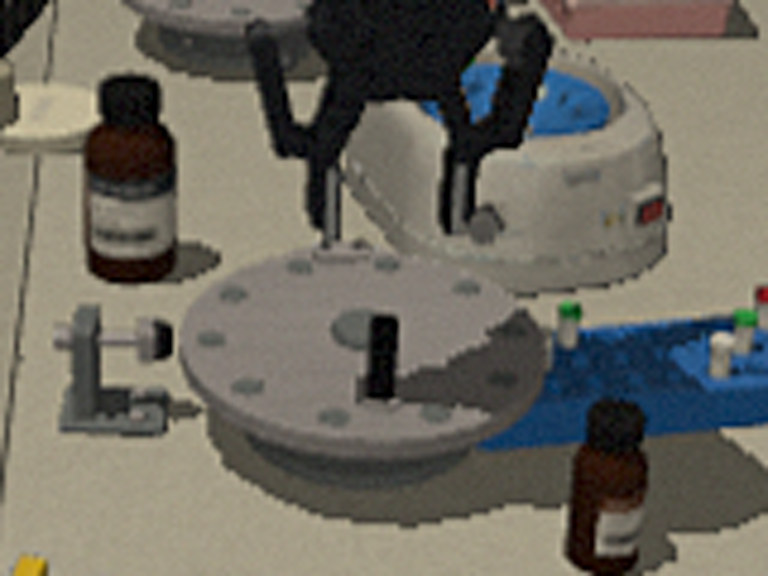

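View pics/top1.png

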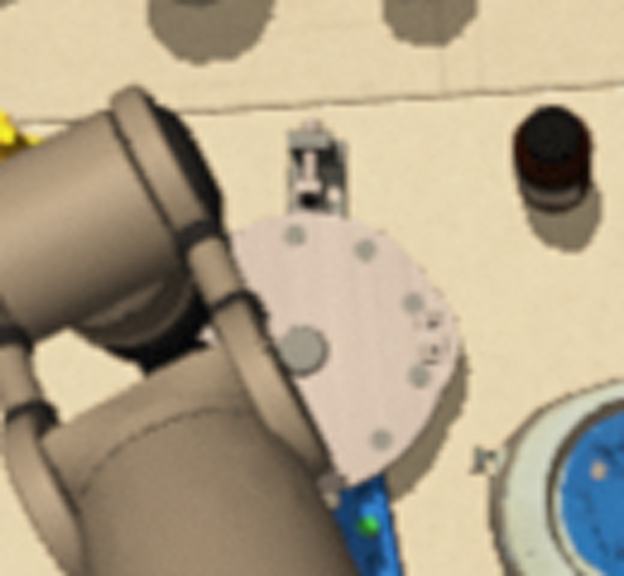

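The side view shows the fingers straddling the peg: fingertips at zoom (325,240) and (462,230), peg at (384,360). The jaw axis is within a degree of where it should be, so I'll descend.

Call:
carry_out(moves=[{"linear":[0,0,0.015],"dr":[0,0,0.019],"fingers":0.05},{"linear":[0,0,0.015],"dr":[0,0,0],"fingers":0.05},{"linear":[0,0,0.015],"dr":[0,0,0],"fingers":0.05},{"linear":[0,0,0.015],"dr":[0,0,0],"fingers":0.05},{"linear":[0,0,0.014],"dr":[0,0,0],"fingers":0.05}])

```text
time: 2.28
tool_pos: [0.4771, 0.3057, 0.2408]
ee_rot: [2.173, 2.268, 0.002]
force: [0.0, 0.3, 0.0]
finger_gap: 0.05
```

```bash
python3 goto.py .4765 .3055 .236 182; python3 - <<'E'
from h import *
for n,(a,b) in {"side":((180,300),(270,430))}.items():
    I=robot.read_camera(n)[a[0]:a[1],b[0]:b[1]]; cv2.imwrite(f"pics/{n}2.png",cv2.resize(I,None,fx=4.8,fy=4.8,interpolation=cv2.INTER_CUBIC))
E
```

```text
t 2.2833 pos [0.4771 0.3057 0.2408] gap 0.05 q [0.43 0.59 1.61 0.   0.94 0.39] F [0.05 0.29 0.01]
toolx [-0.042  0.999  0.001] tooly [0.999 0.042 0.001] toolz [ 0.001  0.001 -1.   ]
shift in tool: [-0.0001 -0.0006  0.0048]
turn rv [ 9.000e-04  2.000e-03 -3.134e+00]
turn rv [ 0.0012 -0.0006  0.0076]
```

View pics/side2.png

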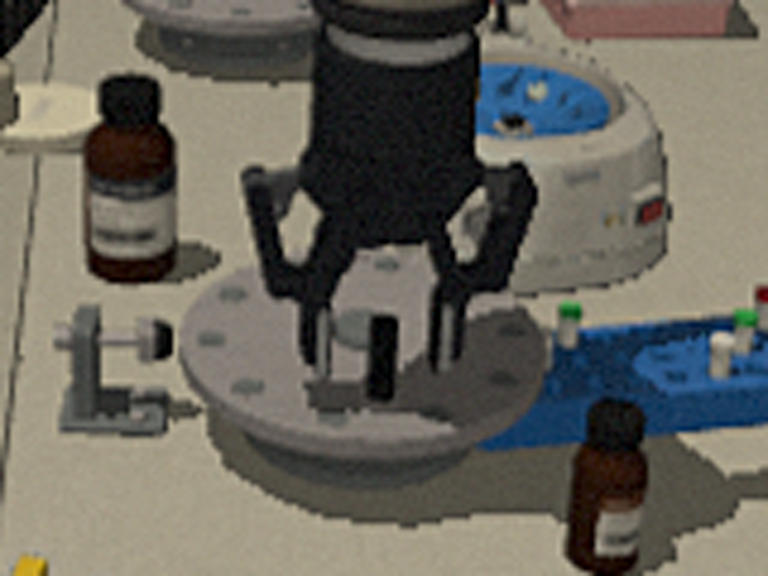

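The peg at zoom (384,360) is centred between the fingers. I'll close to a loose cage around it, not a clamp, lower slightly, and start the arc.

Call:
carry_out(moves=[{"linear":[0,0,0.002],"dr":[0,0,0],"fingers":0.035},{"linear":[0,0,0.002],"dr":[0,0,0],"fingers":0.02},{"linear":[0,0,0],"dr":[0,0,0],"fingers":0.018},{"linear":[0,0,0],"dr":[0,0,0],"fingers":0.018}])

```text
time: 2.67
tool_pos: [0.4772, 0.3057, 0.2377]
ee_rot: [2.177, 2.265, 0.003]
force: [-0.2, 0.2, -0.3]
finger_gap: 0.0183
```

Call:
carry_out(moves=[{"linear":[0,-0.0012,0],"dr":[0,0,-0.02],"fingers":0.018},{"linear":[0,-0.0024,0],"dr":[0,0,-0.04],"fingers":0.018},{"linear":[0,-0.0024,0],"dr":[0,0,-0.04],"fingers":0.018},{"linear":[0,-0.0024,0],"dr":[0,0,-0.04],"fingers":0.018},{"linear":[0,-0.0024,0],"dr":[0,0,-0.04],"fingers":0.018}])

```text
time: 3.08
tool_pos: [0.4662, 0.3044, 0.2374]
ee_rot: [1.961, 2.454, 0.002]
force: [0.4, 0.5, 0.6]
finger_gap: 0.0179
```

Call:
carry_out(moves=[{"linear":[0,-0.0024,0],"dr":[0,0,-0.04],"fingers":0.018},{"linear":[0,-0.0024,0],"dr":[0,0,-0.04],"fingers":0.018},{"linear":[0,-0.0024,0],"dr":[0,0,-0.04],"fingers":0.018},{"linear":[0,-0.0024,0],"dr":[0,0,-0.04],"fingers":0.018},{"linear":[0,-0.0024,0],"dr":[0,0,-0.04],"fingers":0.018}])

```text
time: 3.5
tool_pos: [0.4548, 0.3009, 0.2374]
ee_rot: [1.706, 2.637, 0.002]
force: [-0.3, 0.8, -0.2]
finger_gap: 0.0179
```

```bash
python3 goto.py .4765 .3055 .236; python3 - <<'E'
from h import *
for n,(a,b) in {"side":((180,300),(270,430))}.items():
    I=robot.read_camera(n)[a[0]:a[1],b[0]:b[1]]; cv2.imwrite(f"pics/{n}3.png",cv2.resize(I,None,fx=4.8,fy=4.8,interpolation=cv2.INTER_CUBIC))
E
```

```text
t 3.5 pos [0.4548 0.3009 0.2374] gap 0.0179 q [0.44 0.57 1.68 0.   0.9  0.02] F [-0.26  0.78 -0.23]
toolx [-0.41   0.912  0.   ] tooly [0.912 0.41  0.002] toolz [ 0.001  0.001 -1.   ]
shift in tool: [-0.0047  0.0217  0.0014]
```

View pics/side3.png

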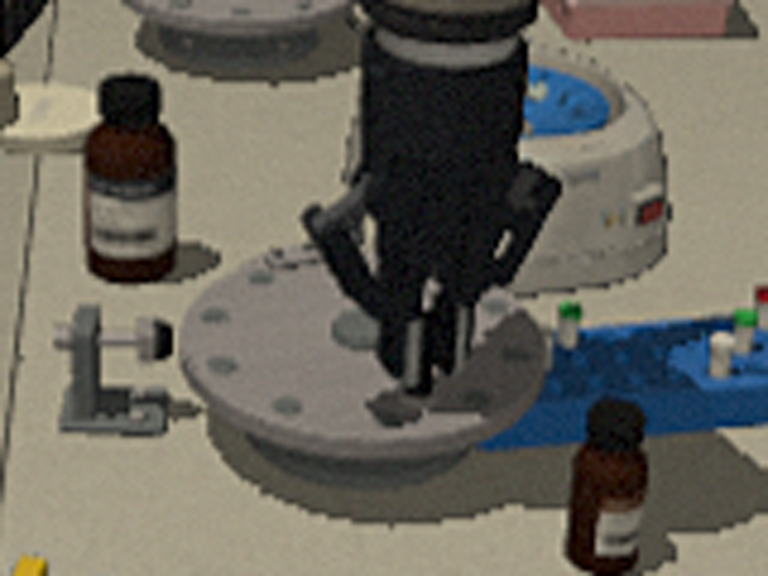

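The wheel is turning with the peg, and the clamp has moved to zoom (288,258). I'll continue.

Call:
carry_out(moves=[{"linear":[0,-0.0024,0],"dr":[0,0,-0.04],"fingers":0.018},{"linear":[0,-0.0024,0],"dr":[0,0,-0.04],"fingers":0.018},{"linear":[0,-0.0024,0],"dr":[0,0,-0.04],"fingers":0.018},{"linear":[0,-0.0024,0],"dr":[0,0,-0.04],"fingers":0.018},{"linear":[0,-0.0024,0],"dr":[0,0,-0.04],"fingers":0.018}])

```text
time: 3.97
tool_pos: [0.4443, 0.2952, 0.2373]
ee_rot: [1.436, 2.793, 0.002]
force: [1.5, -0.4, 0.2]
finger_gap: 0.0177
```

Call:
carry_out(moves=[{"linear":[0,-0.0024,0],"dr":[0,0,-0.04],"fingers":0.018},{"linear":[0,-0.0024,0],"dr":[0,0,-0.04],"fingers":0.018},{"linear":[0,-0.0024,0],"dr":[0,0,-0.04],"fingers":0.018},{"linear":[0,-0.0024,0],"dr":[0,0,-0.04],"fingers":0.018},{"linear":[0,-0.0024,0],"dr":[0,0,-0.04],"fingers":0.018}])

```text
time: 4.38
tool_pos: [0.4351, 0.2875, 0.2373]
ee_rot: [1.15, 2.923, 0.002]
force: [0.3, 0.9, 0.2]
finger_gap: 0.0178
```

Call:
carry_out(moves=[{"linear":[0,-0.0024,0],"dr":[0,0,-0.04],"fingers":0.018},{"linear":[0,-0.0024,0],"dr":[0,0,-0.04],"fingers":0.018},{"linear":[0,-0.0024,0],"dr":[0,0,-0.04],"fingers":0.018},{"linear":[0,-0.0024,0],"dr":[0,0,-0.04],"fingers":0.018},{"linear":[0,-0.0024,0],"dr":[0,0,-0.04],"fingers":0.018}])

```text
time: 4.8
tool_pos: [0.4276, 0.2781, 0.2373]
ee_rot: [0.852, 3.023, 0.002]
force: [0.6, 1.4, 1.1]
finger_gap: 0.0179
```

Call:
carry_out(moves=[{"linear":[0,-0.0024,0],"dr":[0,0,-0.04],"fingers":0.018},{"linear":[0,-0.0024,0],"dr":[0,0,-0.04],"fingers":0.018},{"linear":[0,-0.0024,0],"dr":[0,0,-0.04],"fingers":0.018}])

```text
time: 5.05
tool_pos: [0.4241, 0.2718, 0.2373]
ee_rot: [0.67, 3.069, 0.001]
force: [-0.2, 0.6, 0.8]
finger_gap: 0.0181
```

```bash
python3 goto.py .4765 .3055 .236; python3 - <<'E'
from h import *
for n,(a,b) in {"side":((180,300),(270,430))}.items():
    I=robot.read_camera(n)[a[0]:a[1],b[0]:b[1]]; cv2.imwrite(f"pics/{n}4.png",cv2.resize(I,None,fx=4.8,fy=4.8,interpolation=cv2.INTER_CUBIC))
E
```

```text
t 5.05 pos [0.4241 0.2718 0.2373] gap 0.0181 q [ 0.42  0.51  1.79  0.    0.84 -0.72] F [-0.25  0.62  0.82]
toolx [-0.909  0.417 -0.001] tooly [0.417 0.909 0.001] toolz [ 0.001  0.001 -1.   ]
shift in tool: [-0.0336  0.0524  0.0013]
```

View pics/side4.png

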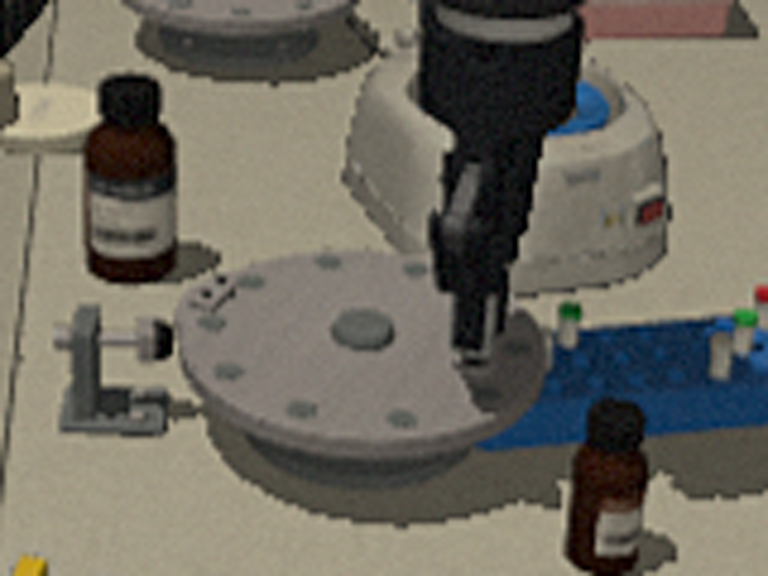

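The clamp is at zoom (213,293) and the pad tip at (170,340), so about 22–25° remain. I'll use smaller steps now and watch the drag.

Call:
carry_out(moves=[{"linear":[0,-0.0018,0],"dr":[0,0,-0.03],"fingers":0.018},{"linear":[0,-0.0018,0],"dr":[0,0,-0.03],"fingers":0.018},{"linear":[0,-0.0018,0],"dr":[0,0,-0.03],"fingers":0.018}])

```text
time: 5.35
tool_pos: [0.422, 0.2669, 0.2371]
ee_rot: [0.533, 3.095, 0.001]
force: [0.6, 1.4, 1.2]
finger_gap: 0.0179
```

Call:
carry_out(moves=[{"linear":[0,-0.0018,0],"dr":[0,0,-0.03],"fingers":0.018},{"linear":[0,-0.0018,0],"dr":[0,0,-0.03],"fingers":0.018},{"linear":[0,-0.0018,0],"dr":[0,0,-0.03],"fingers":0.018}])

```text
time: 5.6
tool_pos: [0.4207, 0.2625, 0.2372]
ee_rot: [0.394, 3.115, 0.005]
force: [1.5, 7.0, -2.4]
finger_gap: 0.0181
```

Call:
carry_out(moves=[{"linear":[0,-0.0018,0],"dr":[0,0,-0.03],"fingers":0.018},{"linear":[0,-0.0018,0],"dr":[0,0,-0.03],"fingers":0.018},{"linear":[0,-0.0018,0],"dr":[0,0,-0.03],"fingers":0.018}])

```text
time: 5.85
tool_pos: [0.4194, 0.2574, 0.2372]
ee_rot: [0.253, 3.129, 0.005]
force: [1.2, 7.6, -1.3]
finger_gap: 0.0178
```

```bash
python3 goto.py .4765 .3055 .236; python3 - <<'E'
from h import *
for n,(a,b) in {"side":((180,300),(270,430))}.items():
    I=robot.read_camera(n)[a[0]:a[1],b[0]:b[1]]; cv2.imwrite(f"pics/{n}5.png",cv2.resize(I,None,fx=4.8,fy=4.8,interpolation=cv2.INTER_CUBIC))
E
```

```text
t 5.85 pos [0.4194 0.2574 0.2372] gap 0.0178 q [ 0.39  0.49  1.83  0.    0.82 -1.02] F [ 1.17  7.64 -1.35]
toolx [-0.987  0.161 -0.002] tooly [0.161 0.987 0.003] toolz [ 0.002  0.003 -1.   ]
shift in tool: [-0.0486  0.0567  0.0015]
```

View pics/side5.png

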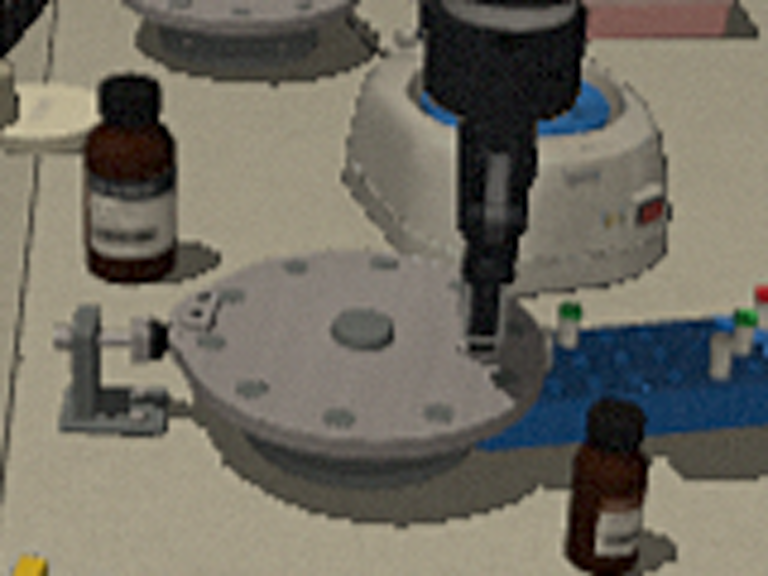

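The drag rose from about 1 N to about 7.5 N, and the bulge is touching the pad at zoom (168,338). The middle of the bulge is about 10° further on.

Call:
carry_out(moves=[{"linear":[0,-0.0018,0],"dr":[0,0,-0.03],"fingers":0.018},{"linear":[0,-0.0018,0],"dr":[0,0,-0.03],"fingers":0.018},{"linear":[0,-0.0018,0],"dr":[0,0,-0.03],"fingers":0.018}])

```text
time: 6.15
tool_pos: [0.4185, 0.252, 0.2372]
ee_rot: [0.112, 3.138, 0.004]
force: [0.3, 6.5, -0.8]
finger_gap: 0.0182
```

Call:
carry_out(moves=[{"linear":[0,-0.0018,0],"dr":[0,0,-0.03],"fingers":0.018},{"linear":[0,-0.0015,0],"dr":[0,0,-0.025],"fingers":0.018},{"linear":[0,0,0],"dr":[0,0,0],"fingers":0.018}])

```text
time: 6.4
tool_pos: [0.4182, 0.2483, 0.2372]
ee_rot: [0.026, 3.141, 0.003]
force: [-1.3, 5.1, -0.1]
finger_gap: 0.0182
```

```bash
python3 goto.py .4765 .3055 .236; python3 - <<'E'
from h import *
for n,(a,b) in {"side":((180,300),(270,430)),"top":((150,270),(200,330))}.items():
    I=robot.read_camera(n)[a[0]:a[1],b[0]:b[1]]; cv2.imwrite(f"pics/{n}6.png",cv2.resize(I,None,fx=4.8,fy=4.8,interpolation=cv2.INTER_CUBIC))
E
```

```text
t 6.4 pos [0.4182 0.2483 0.2372] gap 0.0182 q [ 0.38  0.48  1.84  0.    0.82 -1.18] F [-1.27  5.14 -0.1 ]
toolx [-1.     0.017 -0.001] tooly [0.017 1.    0.002] toolz [ 0.001  0.002 -1.   ]
shift in tool: [-0.0573  0.0582  0.0013]
```

View pics/side6.png

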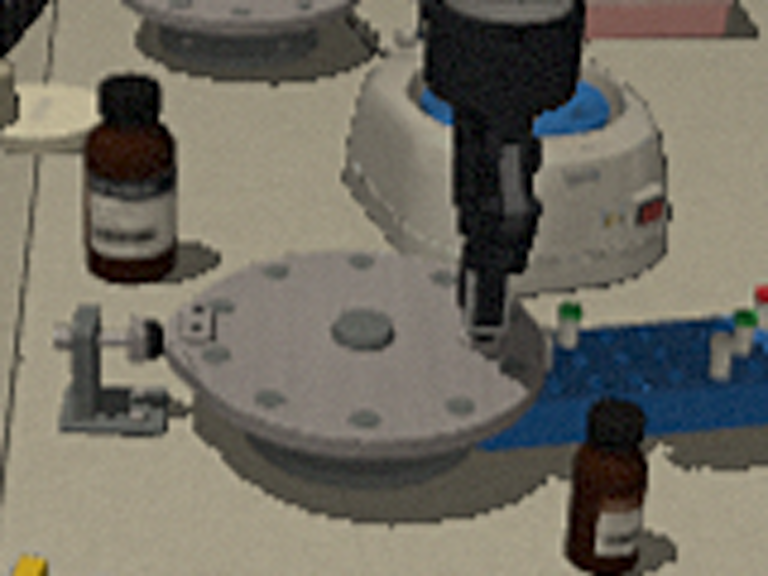

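View pics/top6.png

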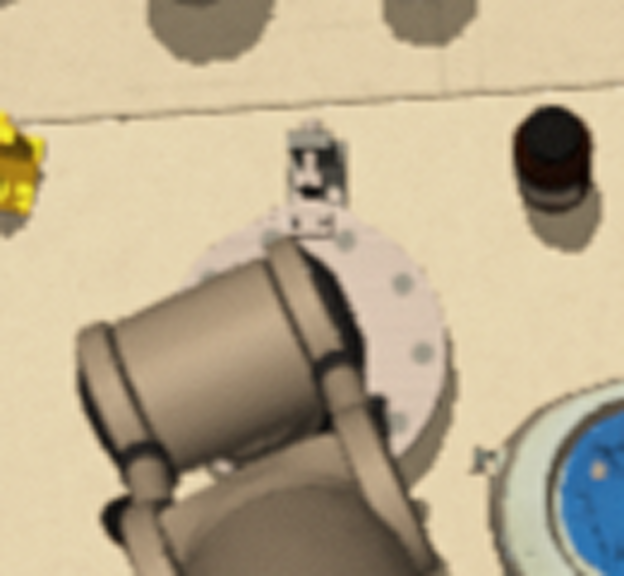

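In the top view the clamp at zoom (313,222) lines up with the pad at (314,190), and the drag is about 5 N. I'll open the fingers and lift away.

Call:
carry_out(moves=[{"linear":[0,0,0],"dr":[0,0,0],"fingers":0.03},{"linear":[0,0,0],"dr":[0,0,0],"fingers":0.045},{"linear":[0,0,0],"dr":[0,0,0],"fingers":0.045},{"linear":[0,0,-0.01],"dr":[0,0,0],"fingers":0.045},{"linear":[0,0,-0.02],"dr":[0,0,0],"fingers":0.045}])

```text
time: 6.92
tool_pos: [0.4176, 0.2472, 0.2652]
ee_rot: [-0.027, -3.137, 0.003]
force: [0.1, 0.6, 0.1]
finger_gap: 0.045
```

Call:
carry_out(moves=[{"linear":[0,0,-0.03],"dr":[0,0,0],"fingers":0.045},{"linear":[0,0,-0.03],"dr":[0,0,0],"fingers":0.045},{"linear":[0,0,-0.03],"dr":[0,0,0],"fingers":0.045},{"linear":[0.03,0,-0.01],"dr":[0,0,0],"fingers":0.045},{"linear":[0.03,0,0],"dr":[0,0,0],"fingers":0.045}])

```text
time: 7.33
tool_pos: [0.3589, 0.2487, 0.3694]
ee_rot: [0.029, 3.136, 0.004]
force: [-0.1, 1.1, -0.2]
finger_gap: 0.0448
```

Call:
carry_out(moves=[{"linear":[0,0,0],"dr":[0,0,0]},{"linear":[0,0,0],"dr":[0,0,0]},{"linear":[0,0,0],"dr":[0,0,0]}])

```text
invalid input
```

```bash
python3 goto.py .4765 .3055 .236; python3 - <<'E'
from h import *
for n,(a,b) in {"side":((180,300),(270,430)),"top":((150,270),(200,330))}.items():
    I=robot.read_camera(n)[a[0]:a[1],b[0]:b[1]]; cv2.imwrite(f"pics/{n}7.png",cv2.resize(I,None,fx=4.8,fy=4.8,interpolation=cv2.INTER_CUBIC))
E
```

```text
t 7.3333 pos [0.3589 0.2487 0.3694] gap 0.0448 q [ 0.43  0.22  1.81 -0.    1.11 -1.12] F [-0.14  1.07 -0.17]
toolx [-1.     0.019 -0.006] tooly [0.019 1.    0.003] toolz [ 0.006  0.002 -1.   ]
shift in tool: [-0.1158  0.0587  0.1342]
```

View pics/side7.png

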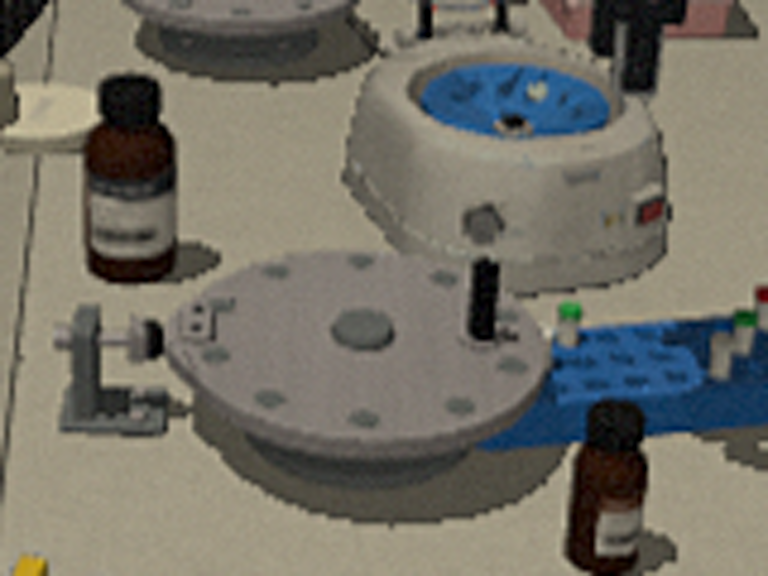

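View pics/top7.png

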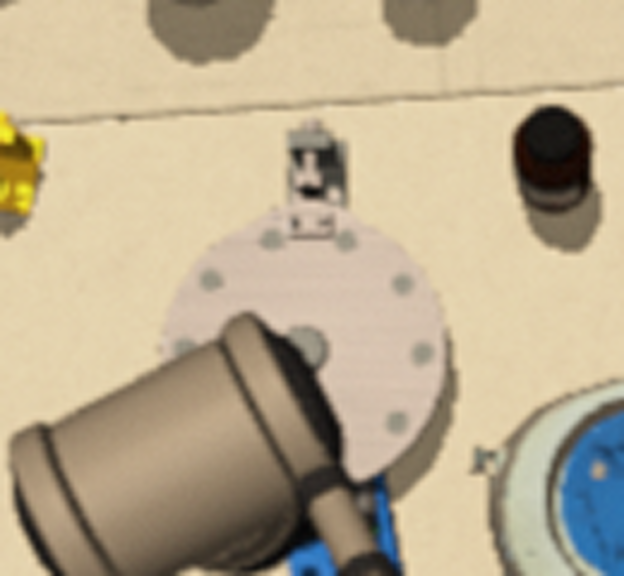

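The clamp at top zoom (312,222) has not moved since release. The bulge is against the pad, and the gripper is clear. I'll settle briefly and hand in.

Call:
carry_out(moves=[{"linear":[0,0,0],"dr":[0,0,0],"fingers":0.045},{"linear":[0,0,0],"dr":[0,0,0],"fingers":0.045},{"linear":[0,0,0],"dr":[0,0,0],"fingers":0.045},{"linear":[0,0,0],"dr":[0,0,0],"fingers":0.045}])

```text
time: 7.77
tool_pos: [0.359, 0.2487, 0.3663]
ee_rot: [-0.027, -3.141, 0.0]
force: [0.7, -0.3, -0.8]
finger_gap: 0.0453
```

```bash
python3 - <<'E'
from h import *
I=robot.read_camera("side")[180:300,270:430]; I=cv2.resize(I,None,fx=4.8,fy=4.8,interpolation=cv2.INTER_CUBIC)
d=cv2.absdiff(I,cv2.imread("pics/side7.png"))[240:480,150:560]; print("disc change mean/max",d.mean(),d.max())
s=robot.read_state();print(s["time"],s["force"].round(2),abs(s["dq"]).max())
print(robot.sign_off())
E
```

```text
disc change mean/max 2.171517615176152 23
7.8167 [-0.01 -0.17  0.42] 0.004669961844290168
the job is handed in; nothing more can be done
None
```

The carousel is standing with its bulge pressed on the grey bracket's rubber pad. The fingers are off it, and the job was handed in at about 7.8 s.

- **Turning:** I held the peg in a loose cage of the fingers and turned the disc about 82° counter-clockwise at 0.5 rad/s or slower. The push rose from about 1 N to 7–7.6 N when the bulge met the pad. I went on to near the middle of the bulge, where it was about 5 N, then opened the fingers and lifted straight up.
- **Final position:** In the last top view the clamp on the bulge lines up with the pad. The bulge did not move on release: the side view changed only by image noise afterwards. The gripper is well clear and reads no force.
- **Limits:** The fingers never went near the pad or the other carousel. I could not read the contact force between bulge and pad directly, so that part rests on the drag felt and the pictures.
- **Refused call:** One pause call was refused for a missing finger value. It moved nothing, and I repeated it correctly.

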